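Lock the mixer's swing arm and hold the bracket bolt for tightening

ROBOT

A 7-joint arm with a two-finger parallel gripper is mounted at the origin on the work surface. World frame = base frame: x ahead of the robot, y to its left, z up, the work surface at z = 0. Lengths are in m, angles in rad, forces in N, time in s.
With the tool pointing down it reaches from about 0.4 to 0.85 m from the base axis. Payload 10.4 kg.
Tool frame: the origin (TCP) lies between the finger pads, 19 mm behind the fingertips; this is the grasp point; z points along the fingers, y is the line along which they close (so a half turn about z gives the same grasp; the last joint's range is limited). The gripper opens to 85 mm and grips with 20 to 120 N. Pads are 22 mm wide; open, the fingers measure 114 mm over their backs; the gripper's body (76 mm by 85 mm) begins 54 mm behind the grasp point. The pads swing forward as they close: fully open they stand 13 mm farther back than shut.
Start: joints at [-1.223, 0.332, -0.065, 1.46, 0.022, 1.35, -0.088], TCP at [0.226, 0.583, 0.25] pointing down, gripper open.
Joint ranges: [-2.6, 2.6], [-0.5, 2.12], [-1.47, 1.34], [0.16, 2.42], [-1.27, 4.41], [0.06, 2.06], [-2.6, 2.6]. Speed limits (rad/s): [2.22, 2.22, 2.79, 2.79, 3.14, 3.14, 3.14].

INTERFACE

Orientations are given as a unit quaternion [x, y, z, w].
In Python, from workcell import status, viewer, manip gives the robot as it stands.
- The arm moves only by the tool play_rows, never from a script. Its argument "plan" is one flat list of numbers, 7 for each row, row after row: the turn, a rotation vector about the tool's x, y, z in degrees, then the shift along the tool's x, y, z in m, then the opening, from 0 (shut) to 1 (fully open). In form: [ax, ay, az, dx, dy, dz, grip, ax, ay, az, dx, dy, dz, grip, ...]. A call has 1 to 20 rows; each row is the pose to reach, as a shift and turn from the pose commanded when the call began, along the tool's axes at that moment; what a row does not reach only later rows make up. A row lasts 1/8 s, in which the tool goes at most 62.5 mm and 10.7 degrees, less where a joint would pass 70% of its speed; a pose out of reach is approached as far as the arm can. A call with a gripper value outside its range is refused whole. The fingers move at their own pace and stop on an object; "squeeze" is the grip in N (left out, the last holds). Time passes only in rows, so rows that repeat a pose let the fingers close. It gives the time, the measured TCP pose, the force, the opening and the grip force at its end, in the units of the state.
- status.get_obs(): the state, without advancing time (a new reading comes with each control period).
- viewer.camera(name): name is "scene" or "side" or "wrist"; returns the picture (420x560x3 uint8, red, green, blue); there is no depth.
- viewer.camera_model(name): a dict with "fx", "fy", "cx", "cy" (pixels), "D" ([k1, k2, p1, p2, k3] as OpenCV has them; the pictures are not rectified), "R" (3x3) and "t" (3): a world point X has camera coordinates R X + t. Camera axes: x right, y down, z forward; pixel columns grow to the right and rows downward; lengths in m; the calibration is good to about 2 mm. A picture is of the moment at which its call begins: read the wrist's pose just before it. camera_model takes no time and is no camera call; for the wrist camera it gives the pose at the moment of the call.
- manip.hand_in(): hands the job in; it is judged then, once.
The state is a dict: "clock": time; "joint_pos": joint angles; "joint_velocities": joint speeds; "tau": joint torques, N m; "position": TCP position; "ee_rot": TCP orientation; "ft_force": force on the tool from outside, world axes, zero at the start; "torque": the same for the moment, N m; "grip_width": opening from 0.0 (shut) to 1.0 (fully open); "grasp_force": force on a finger pad.
Only numpy, scipy, OpenCV 4.12 (cv2) and the standard library are available. Lean on these libraries where they do the work, as an engineer would, in place of code of your own. Each camera call takes 0.05 s, during which the arm holds its last target. There are 200 camera calls.

TASK

The mixer's swing arm is in line with its bracket but not yet locked, and the bracket's upper bolt is only finger-tight. Take the knobbed lock pin out of the wooden block, put it down through the bracket and the arm until its collar sits on the bracket, and let go of it; then reach down from above into the narrow gap behind the mounting plate, grip the head of the upper bolt firmly across its two side flats, as it sits and without turning it, and finish while holding it there, so that a colleague can tighten the nut in front. Leave the beaker, the bottle, the spanner and the T-handled key where they are.

Things in the scene. Friction and masses are not known exactly. Their poses are not given: they have to be found in the camera images.
- stand: Fixed bench mixer stand: base plate 235 x 370 x 10 mm; upright steel mounting plate 100 mm wide, 8 mm thick, top 230 mm above the bench; dark clevis bracket bolted to its front; white controller housing behind it. Origin on the bench under the upper bolt, in the plane of the plate's rear face; x from plate to controller (away from the robot, within 0.3 rad), y along the plate, z up.
- gap (a point): Middle of the narrow gap behind the mounting plate, level with the bolt, at (20, 0, 205) mm in the stand's frame. The gap is 40 mm wide from the plate (x = 0) to the white controller housing (x = 40 to 115 mm, 104 mm wide, top 203 mm above the bench), open at the top and both sides. A lower bolt, 120 mm below the upper one, is already tight.
- lock_hole (a point): Centre of the lock pin hole at the top of the bracket's upper ear, (-45, 24, 160) mm in the stand's frame, 31 mm in front of the bracket. Vertical, 13.8 mm wide through both 6 mm ears, 14.2 mm through the arm between them, all in line; 28 mm from the upper ear's top to the lower ear's underside. The pivot's head, 20 mm wide, 5 mm high, is on the same ear 50 mm towards -y.
- swing_hole (a point): Centre of the hole in the swing arm at its top face, 152 mm above the bench, under lock_hole at the start. The arm is 36 x 12 mm aluminium, runs to the stand's +y and carries a grey motor 60 mm wide, 176 mm from lock_hole, top 238 mm above the bench.
- swing_arm (a joint): Swing of the mixer's arm about its vertical pivot, rad, counterclockwise from above positive; 0 = holes in line, as at the start. Stiff (0.5 N m of friction): it stays where it is unless pushed.
- bolt (a joint): Turn of the upper bolt about its own axis (the stand's x), rad; 0 = two flats upright and facing the stand's +y and -y. It starts within 0.35 rad of 0. Finger-tight: about 0.06 N m turns it.
- bolt_head (a point): Centre of the upper bolt's hexagon head, in the gap, (9, 0, 205) mm in the stand's frame: 19 mm across flats, 22 mm across corners, 8 mm thick (x = 5 to 13 mm), on a round washer 24 mm wide, 5 mm thick. The point's axes turn with the bolt: x along it away from the plate, y square to the two side flats, z up between them.
- bolt_corner (a point): Point on the upper edge of the bolt head, 11 mm from bolt_head along its z axis; it shows how far the bolt has turned.
- pin: Loose lock pin, 0.09 kg, 81 mm long: steel shaft 12 mm thick with a chamfered foot, then a collar 20 mm wide from 44 to 49 mm, a neck 12 mm thick, and a black round knob 24 mm wide from 59 to 81 mm. Origin at the foot of the shaft, z up along it. It stands upright in one of the block's two holes, its collar on the block's top.
- pin_collar (a point): Centre of the underside of the pin's collar, on the pin's axis, 44 mm above its foot.
- block: Fixed wooden block, 70 x 150 mm, 55 mm high, origin under its centre on the bench; two upright holes 14 mm wide, 50 mm deep, at y = -40 and +40 mm in its frame.
- chuck_key: T-handled steel key standing in the block's other hole: shaft 11 mm thick, cross bar 74 mm long and 10 mm thick, its top 98 mm above the bench. Origin at the foot of its shaft; the bar runs along its x. To be left alone.
- beaker: Steel mixing beaker 100 mm wide, 112 mm high, on the base plate under the motor, paddle inside; origin under its centre. To be left alone.
- bottle: Amber glass bottle 56 mm wide, 105 mm high; origin under its centre. To be left alone.
- spanner: Steel spanner 180 mm long lying on the base plate beside the controller, origin under its middle, x along it. To be left alone.
Not all that is in view belongs to the job. Several things have the shape of the pin; the one meant has the colours described above.

How it is judged:
On the way:
1. the lock pin is fully home through bracket and arm, and let go (horizontal distance between pin_collar and lock_hole below 0.003 m and z of pin_collar in the frame of lock_hole between -0.003 and 0.003 m and angle between pin's own z axis and vertical below 0.09 rad and contact force between the fingers and pin below 0.3 N), for 0.3 s.
At the end, for the whole second after the job is handed in: Pin home and untouched: collar within 3 mm of the ear's top and of the hole's centre, upright within 5 deg; arm within 0.04 rad of in line; fingers grip the upper bolt head (8 N a side or more), TCP within 26 mm of it and 6 mm of midway between its side flats; bolt still, turned under 15 deg (all of step 1 and value of joint swing_arm between -0.04 and 0.04 rad and contact force between the fingers and bolt above 16 N and distance between the grasp point and bolt_head below 0.026 m and y of the grasp point in the frame of bolt_head between -0.006 and 0.006 m and distance of bolt_corner from where it was at the start of the episode below 0.003 m and velocity of joint bolt between -0.1 and 0.1 rad/s); the arm keeps its last pose, push and grip.
It fails at once if the mixing beaker is moved more than 30 mm or tipped over (distance of beaker from where it was at the start of the episode above 0.03 m or angle between beaker's own z axis and vertical above 0.5 rad).
It fails at once if the amber bottle is moved more than 30 mm or tipped over (distance of bottle from where it was at the start of the episode above 0.03 m or angle between bottle's own z axis and vertical above 0.5 rad).
It fails at once if the spanner is moved more than 30 mm (distance of spanner from where it was at the start of the episode above 0.03 m).
It fails at once if the T-handled key is moved more than 30 mm or tipped over (distance of chuck_key from where it was at the start of the episode above 0.03 m or angle between chuck_key's own z axis and vertical above 0.5 rad).
It also fails if it takes over 45 s, if anything falls off the work surface, if the arm or the gripper's body presses on something with over 40 N, if the wrist force passes 120 N, or if a joint passes its speed limit or range.

## Working session

There is one attempt and no reset: what is moved stays moved. The work goes in short steps, Python scripts to look and compute and a tool call to move; the robot and the scene stay as the last step left them, time stands still between calls to the robot, and variables do not carry over. Pictures are saved under pics/ and viewed, at most 10 in all, crops included, and the job is handed in when it is done.

Besides the shell and the picture viewer there is one more tool, called after ">>>" as name(argument=value, ...) on one line, values as JSON. play_rows: Moves the arm, as the interface text tells. Its arguments: {"type":"object","properties":{"plan":{"type":"array","items":{"type":"number"}},"squeeze":{"type":"number"}},"required":["plan"]}

```bash
mkdir -p pics; ls; python3 - <<'E'
from workcell import status, viewer
import cv2,json,numpy as np
np.set_printoptions(precision=4,suppress=True)
o=status.get_obs();print(o['clock'],o['position'],o['ee_rot'])
for n in("scene","side","wrist"):
    m=viewer.camera_model(n);im=viewer.camera(n)
    cv2.imwrite(f"pics/{n}0.png",im[:,:,::-1]);print(n,m)
    json.dump({k:np.array(v).tolist() for k,v in m.items()},open(f"{n}0.json","w"))
a=np.hstack([cv2.imread("pics/scene0.png"),cv2.imread("pics/side0.png")])
E
```

```text
pics
0.0 [0.2264 0.5822 0.2492] [ 0.1844  0.9829 -0.0007 -0.0001]
scene {'fx': 504.27620954545637, 'fy': 504.27620954545637, 'cx': 275.8506757346301, 'cy': 208.74535525223217, 'D': array([-0.0432,  0.    ,  0.    ,  0.    ,  0.    ]), 'R': array([[ 0.1094,  0.9938, -0.0179],
       [ 0.6738, -0.0874, -0.7338],
       [-0.7308,  0.0682, -0.6792]]), 't': array([-0.0015, -0.2295,  1.5994])}
side {'fx': 442.3302685241839, 'fy': 442.3302685241839, 'cx': 281.6901752399253, 'cy': 211.7550728864937, 'D': array([-0.0022,  0.    ,  0.    ,  0.    ,  0.    ]), 'R': array([[ 0.9705, -0.2399,  0.0221],
       [-0.0997, -0.4833, -0.8697],
       [ 0.2193,  0.8419, -0.493 ]]), 't': array([-0.5192,  0.1459,  0.8995])}
wrist {'fx': 321.9615600642295, 'fy': 321.9615600642295, 'cx': 283.25667444225263, 'cy': 212.05563930757248, 'D': array([0.0037, 0.    , 0.    , 0.    , 0.    ]), 'R': array([[ 0.3628,  0.9319, -0.0019],
       [ 0.8854, -0.3441,  0.3125],
       [ 0.2905, -0.115 , -0.9499]]), 't': array([-0.6248, -0.0415,  0.3808])}
```

View pics/scene0.png

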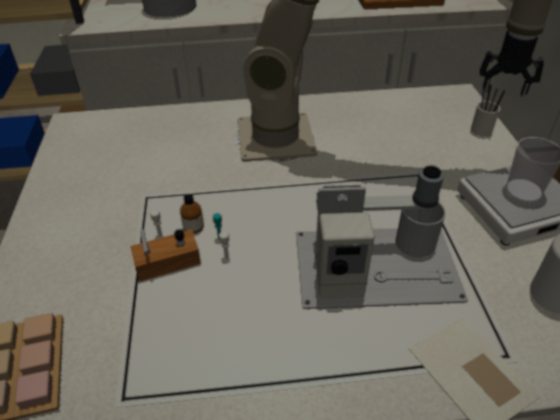

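View pics/side0.png

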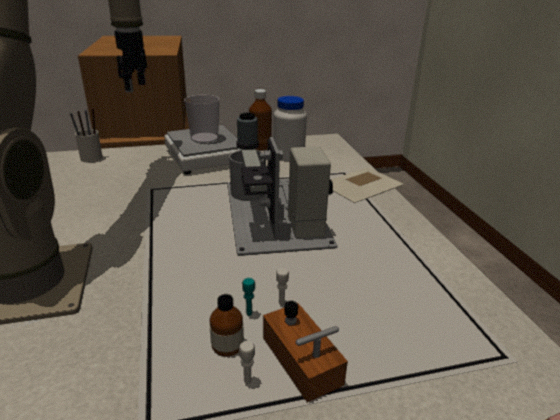

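Pin candidates, as scene pixel / side pixel: black knob in the block (180,237)/(291,310), teal pin (217,222)/(249,285), pale pins (156,220)/(247,350) and (225,243)/(282,275), and the bottle's black cap (188,200). I choose the black knob with the steel collar in the block and check it in a close crop.

```bash
python3 - <<'E'
import cv2,numpy as np
s=cv2.imread("pics/scene0.png");d=cv2.imread("pics/side0.png")
r=lambda i,x,y,w,h:cv2.convertScaleAbs(cv2.resize(i[y:y+h,x:x+w],(400,300),interpolation=cv2.INTER_CUBIC),alpha=1.6)
cv2.imwrite("pics/crop1.png",np.vstack([np.hstack([r(s,128,190,100,75),r(d,260,290,100,75)]),np.hstack([r(s,300,175,100,75),r(d,232,130,100,75)])]))
E
```

```text
(no output)
```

View pics/crop1.png

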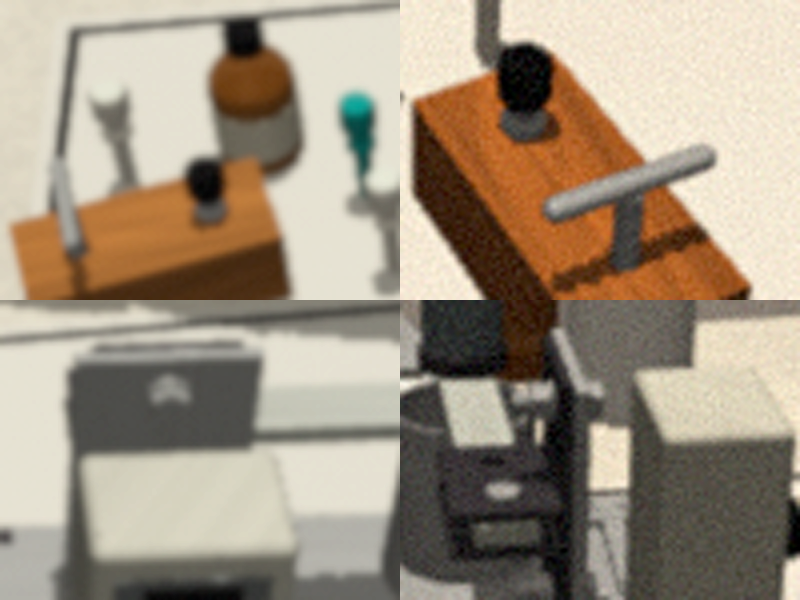

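The crop shows the black knob and steel collar in the block at scene (179.5,235) and side (291,309.5). The housing top corners and the plate's top rear edge are clear too. Next I cast rays.

```bash
cat > h.py <<'E'
import cv2,json,numpy as np
np.set_printoptions(precision=4,suppress=True)
def ray(m,p):
    K=np.array([[m['fx'],0,m['cx']],[0,m['fy'],m['cy']],[0,0,1]],float)
    u=cv2.undistortPoints(np.array([[p]],float),K,np.array(m['D'],float)).ravel()
    R=np.array(m['R']);t=np.array(m['t']);d=R.T@np.array([u[0],u[1],1]);return -R.T@t,d/np.linalg.norm(d)
def onz(m,p,z):
    c,d=ray(m,p);return c+d*(z-c[2])/d[2]
def tri(*mp):
    A=0;b=0
    for m,p in mp:
        c,d=ray(m,p);P=np.eye(3)-np.outer(d,d);A=A+P;b=b+P@c
    return np.linalg.solve(A,b)
def ld(n):return json.load(open(n+".json"))
def fit(L,W):  # planar rigid fit local->world
    L=np.array(L,float);W=np.array(W,float);a=L.mean(0);b=W.mean(0);l=L-a;w=W-b
    th=np.arctan2((l[:,0]*w[:,1]-l[:,1]*w[:,0]).sum(),(l*w).sum())
    R=np.array([[np.cos(th),-np.sin(th)],[np.sin(th),np.cos(th)]]);o=b-R@a
    return th,R,o,np.linalg.norm(L@R.T+o-W,axis=1)
E
python3 - <<'E'
from h import *
s=ld("scene0");d=ld("side0")
print("knob tri",tri((s,(179.5,235)),(d,(291.3,309.5))),onz(s,(179.5,235),.081),onz(d,(291.3,309.5),.081))
H=[(320.5,213.8),(368,212.5),(373.75,238.75),(323.75,240.5)]
P=[(318.75,189.5),(365,188.75)]
L=[(.04,-.052),(.04,.052),(.115,.052),(.115,-.052),(0,-.05),(0,.05)]
W=[onz(s,p,.203)[:2] for p in H]+[onz(s,p,.230)[:2] for p in P]
th,R,o,e=fit(L,W);print("stand",th,o,e)
for n,l in(("hole",(-.045,.024)),("bolt",(.009,0)),("pivot",(-.045,-.026)),("motor",(-.045,.2))):print(n,R@l+o)
# block top side crop corners, z=.055
for p in [(263.5,315),(299,303),(347,362)]:print("blk side",onz(d,p,.055))
print("key bar",tri((s,(143,230)),(s,(146,251)),) if 0 else [onz(d,p,.093) for p in((298,342.5),(337,328.5))])
print("bottle",onz(d,(225,300),.105), onz(s,(188.5,200),.105))
E
```

```text
knob tri [ 0.4816 -0.2761  0.0792] [ 0.4838 -0.276   0.081 ] [ 0.4809 -0.2776  0.081 ]
stand -0.08521146857842478 [0.5446 0.0856] [0.0038 0.0028 0.0033 0.0038 0.0043 0.0034]
hole [0.5018 0.1133]
bolt [0.5536 0.0848]
pivot [0.4975 0.0635]
motor [0.5168 0.2887]
blk side [ 0.4392 -0.2529  0.055 ]
blk side [ 0.5069 -0.2366  0.055 ]
blk side [ 0.5418 -0.3805  0.055 ]
key bar [array([ 0.4684, -0.3612,  0.093 ]), array([ 0.5347, -0.3467,  0.093 ])]
bottle [ 0.3746 -0.2585  0.105 ] [ 0.3905 -0.2534  0.105 ]
```

>>> play_rows(plan=[0, 0, 10, 0, 0, -0.06, 1, 0, 0, 20, -0.03, -0.02, -0.08, 1, 0, 0, 30, -0.08, -0.05, -0.081, 1, 0, 0, 40, -0.13, -0.08, -0.081, 1, 0, 0, 50, -0.18, -0.11, -0.081, 1, 0, 0, 60, -0.23, -0.14, -0.081, 1, 0, 0, 70, -0.28, -0.17, -0.081, 1, 0, 0, 80, -0.33, -0.2, -0.081, 1, 0, 0, 90, -0.37, -0.23, -0.081, 1, 0, 0, 100, -0.41, -0.255, -0.081, 1, 0, 0, 110, -0.45, -0.275, -0.081, 1, 0, 0, 120, -0.48, -0.295, -0.081, 1, 0, 0, 130, -0.51, -0.31, -0.081, 0.6, 0, 0, 140, -0.527, -0.323, -0.081, 0.6, 0, 0, 150, -0.527, -0.323, -0.081, 0.6, 0, 0, 160, -0.527, -0.323, -0.081, 0.6, 0, 0, 163.6, -0.527, -0.323, -0.081, 0.6, 0, 0, 163.6, -0.527, -0.323, -0.081, 0.6])

```text
clock: 2.4
position: [0.6005, 0.0906, 0.3307]
ee_rot: [0.999, -0.042, -0.0, 0.0]
ft_force: [0.2, 0.7, -0.2]
grip_width: 0.599
grasp_force: 0.0
```

```bash
cat >> h.py <<'E'
def snap(n):
    from workcell import status,viewer
    o=status.get_obs();m=viewer.camera_model("wrist");im=viewer.camera("wrist")
    cv2.imwrite(f"pics/{n}.png",im[:,:,::-1]);json.dump({k:np.array(v).tolist() for k,v in m.items()},open(n+".json","w"))
    print(o['clock'],o['position'],o['ee_rot'],o['joint_pos'],o['ft_force'],o['grip_width'],o['grasp_force'])
    return m,im
E
python3 - <<'E'
from h import *
m,im=snap("w1")
i=cv2.imread("pics/w1.png");cv2.imwrite("pics/w1b.png",cv2.convertScaleAbs(cv2.resize(i,(800,600)),alpha=1.7))
E
```

```text
2.4 [0.6005 0.0906 0.3307] [ 0.9991 -0.042  -0.0002  0.0001] [-0.7187  0.2923  0.6333  1.4088 -0.1718  1.4964 -1.7477] [ 0.1701  0.7306 -0.2183] 0.599022309673455 0.0
```

View pics/w1b.png

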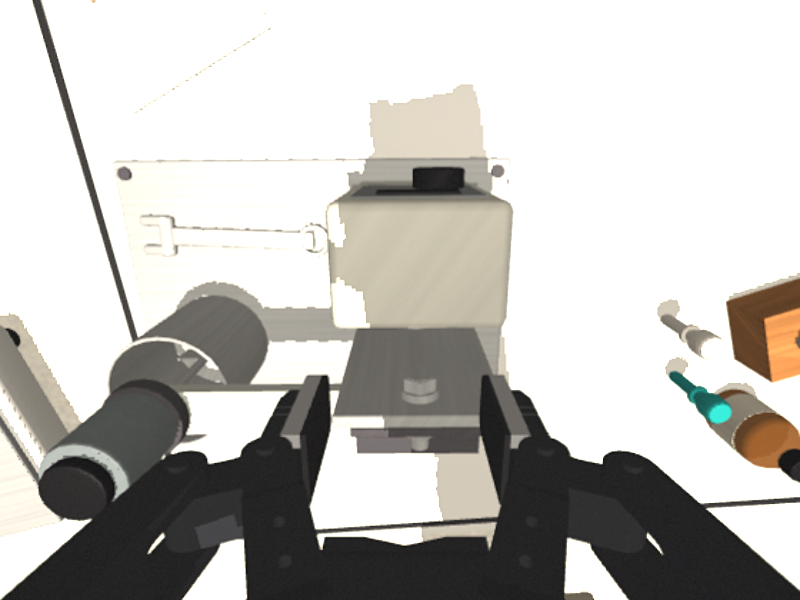

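Wrist view (800-scale): housing top corners at about (328,202), (512,202), (507,328) and (333,326). The plate's rear top edge runs (333,415)–(499,415) and the bolt head is at (420,387). I refine from here, with a crop of the bolt.

```bash
python3 - <<'E'
from h import *
i=cv2.imread("pics/w1.png")
c=i[220:328,222:366]
cv2.imwrite("pics/w1c.png",cv2.convertScaleAbs(cv2.resize(c,(792,594),interpolation=cv2.INTER_CUBIC),alpha=1.5))
E
```

```text
(no output)
```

View pics/w1c.png

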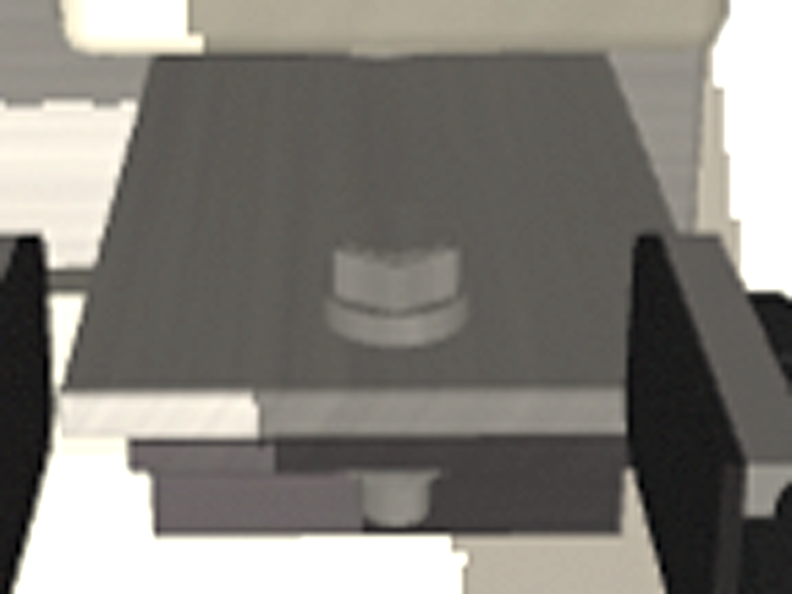

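```bash
python3 - <<'E'
from h import *
m=ld("w1");i=cv2.imread("pics/w1.png");g=cv2.cvtColor(i,cv2.COLOR_BGR2GRAY)
for r in range(262,284):print(r,g[r,279:311])
k=0.7
f=lambda x,y:(222+x/5.5-.4,220+y/5.5-.4)
P=[f(62,390)]
# plate left rear top corner, and rear edge line y~390
A=onz(m,f(62,390),.23);B=onz(m,f(625,389),.23);print("plate rear edge",A,B,np.arctan2(-(B-A)[0],(B-A)[1]*-1) if 0 else np.arctan2((B-A)[0],-(B-A)[1]))
H=[(332*k,206*k),(508*k,206*k)]
H=[(328.5*k,202*k),(512*k,202*k),(507*k,327*k),(333*k,326*k)]
L=[(.115,.052),(.115,-.052),(.04,-.052),(.04,.052),(0,.05)]
W=[onz(m,p,.203)[:2] for p in H]+[A[:2]]
th,R,o,e=fit(L,W);print("stand",th,o,e)
print("hole",R@(-.045,.024)+o,"washer centre",onz(m,f(396.5,320),.205))
E
```

```text
262 [61 62 62 61 61 61 60 62 61 60 59 60 59 60 60 61 61 62 62 61 60 60 60 60
 61 59 61 61 61 60 61 61]
263 [62 62 62 61 59 63 62 60 60 60 59 59 59 59 60 60 62 61 62 61 60 60 61 62
 62 59 61 61 61 60 61 61]
264 [61 62 60 61 60 63 67 67 62 59 59 58 58 58 60 60 61 61 60 60 60 61 66 66
 61 60 62 60 61 60 61 60]
265 [61 62 63 65 74 71 73 71 65 67 68 61 62 63 62 60 64 66 70 68 67 67 73 74
 76 74 68 59 60 61 62 61]
266 [61 62 61 70 90 87 83 80 77 77 76 68 67 71 72 70 73 74 74 74 75 81 83 86
 92 87 72 60 60 61 61 61]
267 [62 61 60 68 90 91 93 91 89 83 80 78 76 77 72 72 76 78 77 80 82 89 92 92
 92 86 71 59 61 61 61 61]
268 [61 61 59 68 90 91 92 91 89 88 87 87 86 82 77 78 81 83 86 87 88 88 92 92
 91 86 71 60 60 60 61 61]
269 [62 61 59 68 90 90 92 90 89 88 86 86 86 88 90 90 88 86 85 86 87 87 91 91
 90 87 71 60 60 60 61 61]
270 [62 61 59 68 90 90 92 90 88 88 87 85 85 88 89 89 89 86 85 87 88 88 90 91
 91 86 71 61 61 60 62 61]
271 [61 59 59 67 90 90 92 91 89 87 86 86 86 87 89 88 87 85 85 86 88 88 91 91
 90 86 68 61 62 60 60 61]
272 [62 60 59 67 90 91 92 90 89 87 87 85 86 88 89 89 89 85 85 86 88 88
[... 686 characters left out ...]
90 89 89 90 92 93 95 96 96 94 90 89 87 87
 84 80 73 63 60 60 60 61]
280 [61 63 63 66 72 79 84 87 89 90 89 89 89 90 92 92 94 96 96 94 91 90 89 87
 78 72 64 61 61 61 60 60]
281 [62 63 62 62 62 66 73 80 82 87 88 89 90 91 94 93 95 97 96 94 87 83 80 76
 66 60 61 61 62 60 61 61]
282 [61 63 62 63 63 61 60 62 65 73 75 78 82 82 84 84 85 87 84 81 74 68 62 60
 60 60 61 61 62 61 60 61]
283 [61 62 62 62 62 61 60 59 59 59 58 58 63 65 64 65 65 63 58 60 60 60 59 61
 61 61 61 62 61 60 60 60]
plate rear edge [0.5454 0.136  0.23  ] [0.5386 0.0545 0.23  ] -0.08305022962707814
stand -0.07959319256628485 [0.5419 0.0866] [0.0027 0.0035 0.0016 0.0026 0.0007]
hole [0.499  0.1141] washer centre [0.5384 0.087  0.205 ]
```

The bolt head spans columns 282–305 and its ridge is centred at 294, so its roll is about 0. Next is a look straight down at the lock hole, on the way to the pin.

>>> play_rows(plan=[0, 0, 0, -0.06, -0.003, 0, 0.6, 0, 0, 0, -0.12, -0.006, 0.02, 0.6, 0, 0, 0, -0.157, -0.006, 0.046, 0.6, 0, 0, 0, -0.157, -0.006, 0.046, 0.6, 0, 0, 0, -0.157, -0.006, 0.046, 0.6])

```text
clock: 3.08
position: [0.4453, 0.1098, 0.2858]
ee_rot: [0.999, -0.042, 0.001, -0.0]
ft_force: [0.0, 0.0, -0.3]
grip_width: 0.595
grasp_force: 0.0
```

```bash
python3 - <<'E'
from h import *
m,im=snap("w2")
i=cv2.imread("pics/w2.png")
cv2.imwrite("pics/w2b.png",cv2.convertScaleAbs(cv2.resize(i[60:330,100:460],(800,600),interpolation=cv2.INTER_CUBIC),alpha=1.6))
E
```

```text
3.075 [0.4453 0.1098 0.2858] [ 0.9991 -0.0418  0.0006 -0.0005] [-0.9227 -0.1004  0.5501  1.848   0.053   1.378  -2.0394] [ 0.0356  0.0271 -0.307 ] 0.5950164668086242 0.0
```

View pics/w2b.png

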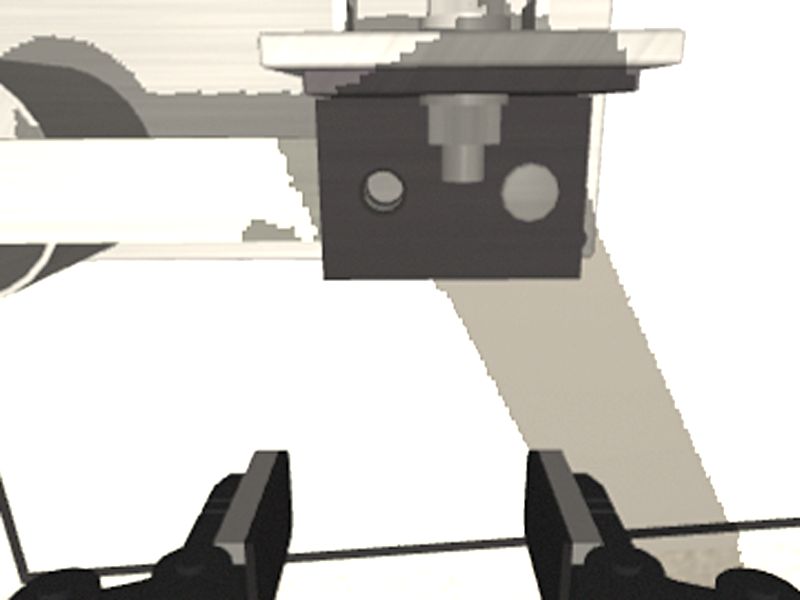

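The hole is at crop (383,190), i.e. full image (272.4,145.5), and the pivot head is at (530,191). The nut and bolt end stick out near the hole at crop (463,183), so I will grip along a diagonal to clear them.

```bash
python3 - <<'E'
from h import *
m=ld("w2");f=lambda x,y:(100+x*.45-.3,60+y*.45-.3)
h=onz(m,f(383.5,190),.16);p=onz(m,f(530,191.5),.165)
print("hole",h,"pivot",p, "dist",np.linalg.norm((h-p)[:2]),"yaw",np.arctan2(-(h-p)[0],(h-p)[1]))
print("tip",onz(m,f(463,183),.205))
i=cv2.imread("pics/w2.png");g=cv2.cvtColor(i,cv2.COLOR_BGR2GRAY)
print("ears",[onz(m,f(*q),.16) for q in((324,279),(580,279))])
for n,pz in(("pale",((282,273),.08)),("teal",((249,284),.08)),("pale2",((247,350),.08))):print(n,onz(ld("side0"),*pz))
E
```

```text
hole [0.4988 0.1141 0.16  ] pivot [0.4947 0.0647 0.165 ] dist 0.04961779777533803 yaw -0.08325693385511342
tip [0.5037 0.0897 0.205 ]
ears [array([0.4694, 0.1383, 0.16  ]), array([0.4616, 0.047 , 0.16  ])]
pale [ 0.4899 -0.1776  0.08  ]
teal [ 0.4247 -0.1961  0.08  ]
pale2 [ 0.3945 -0.3469  0.08  ]
```

>>> play_rows(plan=[0, 0, -10, 0, 0.03, 0, 0.6, 0, 0, -20, 0.005, 0.07, 0, 0.6, 0, 0, -30, 0.01, 0.11, 0, 0.6, 0, 0, -40, 0.015, 0.15, 0, 0.6, 0, 0, -50, 0.025, 0.19, 0, 0.6, 0, 0, -60, 0.035, 0.23, 0, 0.6, 0, 0, -70, 0.045, 0.26, 0, 0.6, 0, 0, -80, 0.05, 0.29, 0.02, 0.6, 0, 0, -90, 0.055, 0.32, 0.04, 0.6, 0, 0, -100, 0.06, 0.34, 0.06, 0.6, 0, 0, -110, 0.065, 0.36, 0.08, 0.6, 0, 0, -120, 0.069, 0.375, 0.086, 0.6, 0, 0, -130, 0.069, 0.3825, 0.086, 0.6, 0, 0, -140, 0.069, 0.3825, 0.086, 0.6, 0, 0, -150, 0.069, 0.3825, 0.086, 0.6, 0, 0, -150, 0.069, 0.3825, 0.086, 0.6, 0, 0, -150, 0.069, 0.3825, 0.086, 0.6])

```text
clock: 5.25
position: [0.4815, -0.2777, 0.1992]
ee_rot: [0.301, 0.954, -0.0, 0.0]
ft_force: [0.3, 0.1, 0.2]
grip_width: 0.604
grasp_force: 0.0
```

```bash
python3 - <<'E'
from h import *
m,im=snap("w3")
i=cv2.imread("pics/w3.png")
cv2.imwrite("pics/w3b.png",cv2.convertScaleAbs(cv2.resize(i[100:370,100:460],(800,600),interpolation=cv2.INTER_CUBIC),alpha=1.3))
E
```

```text
5.25 [ 0.4815 -0.2777  0.1992] [ 0.3012  0.9535 -0.0004  0.0002] [-0.3221  0.2873  0.9057  1.7545 -0.2394  1.2158  1.6065] [0.2806 0.092  0.2327] 0.6040074452264709 0.0
```

View pics/w3b.png

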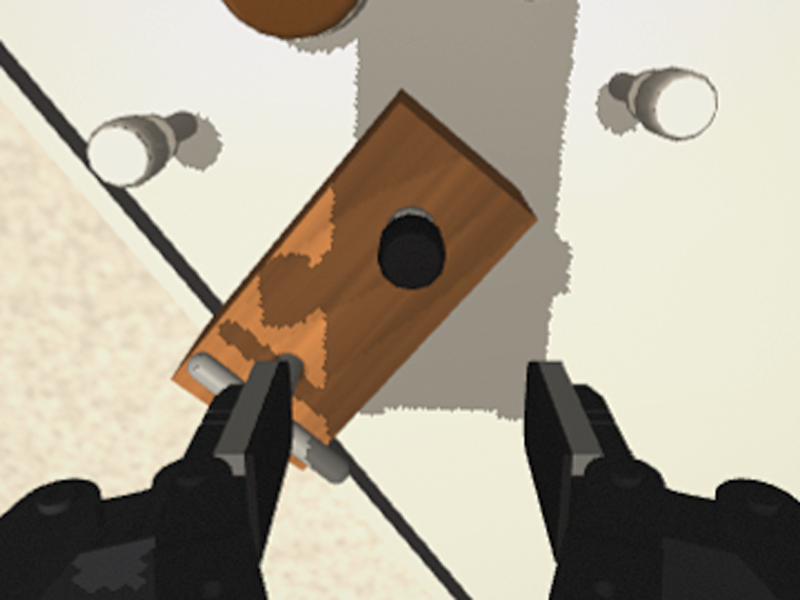

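The knob is at crop (411,258) on its top disc, midway between the fingers (pads at 292 and 525). The key's bar is at lower left, clear of the descent.

```bash
python3 - <<'E'
from h import *
from scipy.spatial.transform import Rotation as Ro
m=ld("w3");f=lambda x,y:(100+x*.45-.3,100+y*.45-.3)
k=onz(m,f(411.5,257),.092);p=np.array([.4815,-.2777,.1992]);R=Ro.from_quat([.3012,.9535,-.0004,.0002]).as_matrix()
print(k,R.T@(np.r_[k[:2],.0825]-p))
g=cv2.cvtColor(cv2.imread("pics/w3.png"),cv2.COLOR_BGR2GRAY)
c=[x for x in cv2.findContours((g<30).astype(np.uint8),0,1)[0] if 300<cv2.contourArea(x)<1500]
for x in c:print(cv2.boundingRect(x))
E
```

```text
[ 0.482  -0.2758  0.092 ] [0.0007 0.0019 0.1167]
(270, 197, 30, 33)
```

>>> play_rows(plan=[0, 0, 0, 0.0005, 0.002, 0.05, 0.6, 0, 0, 0, 0.0005, 0.002, 0.095, 0.6, 0, 0, 0, 0.0005, 0.002, 0.117, 0.6, 0, 0, 0, 0.0005, 0.002, 0.117, 0.6, 0, 0, 0, 0.0005, 0.002, 0.117, 0, 0, 0, 0, 0.0005, 0.002, 0.117, 0, 0, 0, 0, 0.0005, 0.002, 0.117, 0, 0, 0, 0, 0.0005, 0.002, 0.117, 0, 0, 0, 0, 0.0005, 0.002, 0.117, 0], squeeze=45)

```text
clock: 6.42
position: [0.4827, -0.2757, 0.0833]
ee_rot: [0.3, 0.954, 0.0, 0.001]
ft_force: [-0.4, -0.2, 7.3]
grip_width: 0.265
grasp_force: 44.2
```

>>> play_rows(plan=[0, 0, 0, 0, 0, -0.02, 0, 0, 0, 0, 0, 0, -0.06, 0, 0, 0, 0, 0, 0, -0.12, 0, 0, 0, 0, 0.015, 0.025, -0.175, 0, 0, 0, 0, 0.04, 0.063, -0.205, 0, 0, 0, 0, 0.07, 0.11, -0.217, 0, 0, 0, 0, 0.1, 0.157, -0.217, 0, 0, 0, 0, 0.13, 0.204, -0.217, 0, 0, 0, 0, 0.16, 0.25, -0.217, 0, 0, 0, 0, 0.185, 0.29, -0.217, 0, 0, 0, 0, 0.2, 0.315, -0.217, 0, 0, 0, 0, 0.21, 0.329, -0.217, 0, 0, 0, 0, 0.21, 0.329, -0.217, 0, 0, 0, 0, 0.21, 0.329, -0.217, 0, 0, 0, 0, 0.21, 0.329, -0.217, 0])

```text
clock: 8.3
position: [0.4976, 0.1133, 0.2992]
ee_rot: [0.3, 0.954, 0.0, 0.0]
ft_force: [-0.3, 0.0, -1.2]
grip_width: 0.265
grasp_force: 44.5
```

```bash
python3 - <<'E'
from h import *
from workcell import viewer
m,im=snap("w4")
i=cv2.imread("pics/w4.png")
s=viewer.camera("side")[:,:,::-1];cv2.imwrite("pics/side4.png",s)
a=cv2.resize(i[100:400,160:440],(400,428),interpolation=cv2.INTER_CUBIC)
b=cv2.resize(s[80:200,200:312],(400,428),interpolation=cv2.INTER_CUBIC)
cv2.imwrite("pics/w4b.png",cv2.convertScaleAbs(np.hstack([a,b]),alpha=1.6))
E
```

```text
8.3 [0.4976 0.1133 0.2992] [0.3004 0.9538 0.0001 0.0001] [-0.9099  0.0373  0.6205  1.7114 -0.0222  1.3996  0.6745] [-0.2682  0.0349 -1.246 ] 0.2654187782846734 44.461722680321145
```

View pics/w4b.png

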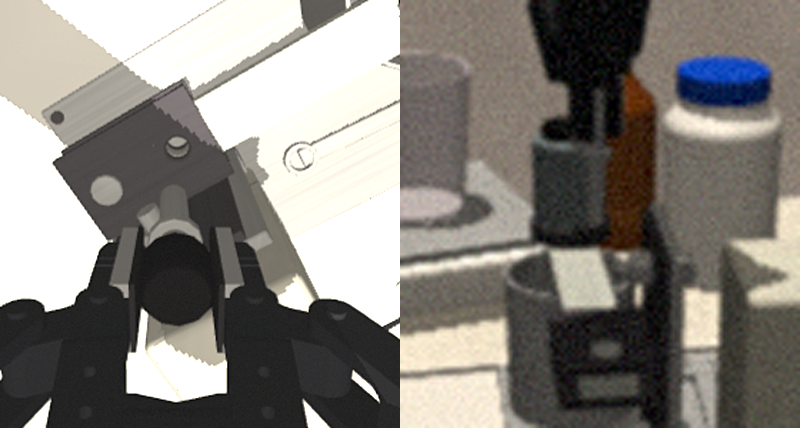

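The pin is held upright. In the wrist crop its foot is at (174,192), the knob top at (181,281) and the hole at (177,147). I compare them by rays.

```bash
python3 - <<'E'
from h import *
m=ld("w4");s=280/400;f=lambda x,y:(160+x*s-.15,100+y*s-.15)
for n,p,z in(("hole",(177.5,147),.16),("foot",(174,193),.228),("knob",(180.5,282),.3085),("pivot",(106.5,190.5),.165)):print(n,onz(m,f(*p),z))
g=cv2.cvtColor(cv2.imread("pics/w4.png"),cv2.COLOR_BGR2GRAY)
for r in range(226,252,3):print(r,g[r,264:302])
E
```

```text
hole [0.4975 0.1152 0.16  ]
foot [0.4979 0.1127 0.228 ]
knob [0.4949 0.1176 0.3085]
pivot [0.4941 0.0651 0.165 ]
226 [47 48 48 48 47 47 47 47 46 47 46 45 46 47 47 48 48 48 46 47 46 47 49 48
 48 47 47 47 48 47 48 48 47 47 48 47 48 48]
229 [47 46 46 46 45 46 46 46 46 47 47 48 47 47 50 51 54 56 54 52 52 48 47 46
 47 47 47 48 47 48 48 47 48 49 48 48 47 48]
232 [47 46 46 46 47 48 47 48 46 47 52 59 61 60 61 60 60 61 61 62 60 60 60 59
 53 49 47 47 47 48 49 48 48 48 46 46 47 46]
235 [47 48 47 46 47 47 48 48 50 57 58 61 60 62 62 62 61 61 62 60 61 59 60 59
 60 58 48 47 46 46 46 47 46 43 39 35 30 30]
238 [48 48 48 48 48 46 46 48 57 58 60 60 60 61 60 61 63 61 61 61 61 61 60 59
 60 61 57 46 43 35 34 30 31 32 30 31 32 31]
241 [47 47 47 50 46 47 47 48 56 58 60 61 61 62 62 60 62 62 62 62 63 61 60 59
 60 61 56 39 29 29 31 31 30 33 32 31 30 30]
244 [61 60 60 61 64 66 52 48 57 59 61 61 63 62 61 61 61 62 61 62 61 61 61 61
 60 60 59 46 29 29 32 30 32 31 32 31 32 30]
247 [60 69 81 87 83 78 73 65 58 59 60 61 63 63 61 62 61 62 62 62 62 61 61 60
 60 60 61 53 31 31 29 30 31 30 31 31 32 30]
250 [95 92 90 89 87 86 83 76 56 59 61 63 61 61 62 62 62 62 61 60 64 62 62 59
 58 60 60 57 41 29 29 30 31 31 31 31 31 32]
```

>>> play_rows(plan=[0, 0, 0, 0.001, 0.0015, 0.03, 0, 0, 0, 0, 0.001, 0.0015, 0.058, 0, 0, 0, 0, 0.001, 0.0015, 0.058, 0, 0, 0, 0, 0.001, 0.0015, 0.058, 0])

```text
clock: 8.9
position: [0.498, 0.1164, 0.2421]
ee_rot: [0.3, 0.954, 0.0, 0.0]
ft_force: [-0.6, 0.8, -0.5]
grip_width: 0.261
grasp_force: 44.5
```

```bash
python3 - <<'E'
from h import *
m,im=snap("w5")
i=cv2.imread("pics/w5.png")
a=i[190:265,230:330]
cv2.imwrite("pics/w5b.png",cv2.convertScaleAbs(cv2.resize(a,(800,600),interpolation=cv2.INTER_CUBIC),alpha=2))
E
```

```text
8.9 [0.498  0.1164 0.2421] [0.2996 0.9541 0.0004 0.0004] [-0.9034  0.077   0.6209  1.7981 -0.0469  1.28    0.6917] [-0.6217  0.8357 -0.4577] 0.26059281095427167 44.45425532009722
```

View pics/w5b.png

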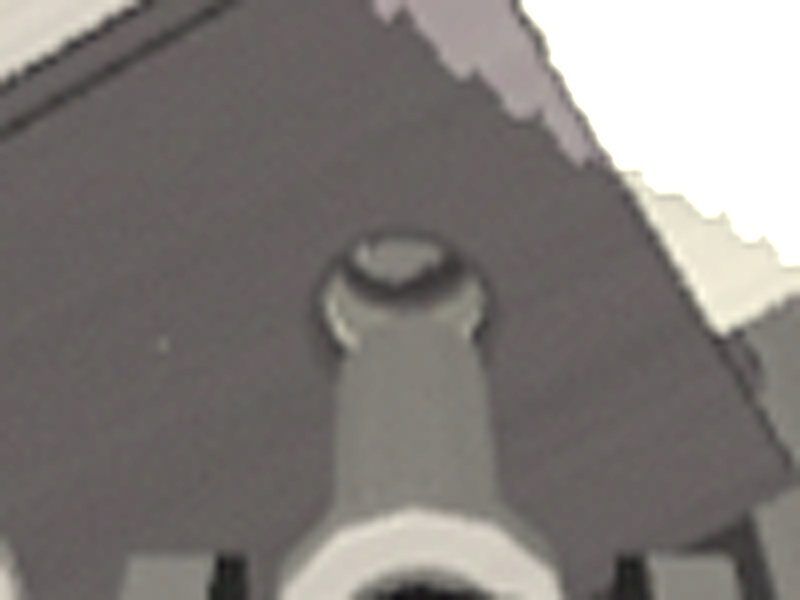

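Foot rim near crop y≈303, centre x≈411. The hole is centred at about (404,315). I work out the offset with heights taken into account.

```bash
python3 - <<'E'
from h import *
from scipy.spatial.transform import Rotation as Ro
m=ld("w5");f=lambda x,y:(230+x/8-.44,190+y/8-.44)
R=Ro.from_quat([.2996,.9541,.0004,.0004]).as_matrix()
h=onz(m,f(404,315),.16);print(h)
for z in(.168,.170,.172):
  for y in (303,):
    rim=onz(m,f(411,y),z);foot=rim-.0048*R[:,0]   # image up = +tool x
    print(z,foot,"hole-foot tool",R.T@(h-foot))
l,r=onz(m,f(320,315),.16),onz(m,f(488,315),.16);print(np.linalg.norm(l-r))
E
```

```text
[0.4978 0.1148 0.16  ]
0.168 [0.4987 0.115  0.168 ] hole-foot tool [ 0.0006 -0.0007  0.008 ]
0.17 [0.498  0.1155 0.17  ] hole-foot tool [-0.0001 -0.0007  0.01  ]
0.172 [0.4974 0.1159 0.172 ] hole-foot tool [-0.0009 -0.0007  0.012 ]
0.014421334962862166
```

>>> play_rows(plan=[0, 0, 0, 0, -0.0007, 0, 0, 0, 0, 0, 0, -0.0007, 0.006, 0, 0, 0, 0, 0, -0.0007, 0.012, 0, 0, 0, 0, 0, -0.0007, 0.018, 0, 0, 0, 0, 0, -0.0007, 0.018, 0])

```text
clock: 9.57
position: [0.4969, 0.1159, 0.2224]
ee_rot: [0.299, 0.954, -0.0, -0.0]
ft_force: [0.1, -0.6, -0.8]
grip_width: 0.266
grasp_force: 44.5
```

>>> play_rows(plan=[0, 0, 0, 0, 0, 0.008, 0, 0, 0, 0, 0, 0, 0.016, 0, 0, 0, 0, 0, 0, 0.024, 0, 0, 0, 0, 0, 0, 0.031, 0, 0, 0, 0, 0, 0, 0.031, 0])

```text
clock: 10.2
position: [0.4969, 0.1158, 0.1914]
ee_rot: [0.299, 0.954, -0.0, -0.0]
ft_force: [1.0, 0.3, -1.9]
grip_width: 0.263
grasp_force: 44.5
```

>>> play_rows(plan=[0, 0, 0, 0, 0, 0.002, 0, 0, 0, 0, 0, 0, 0.004, 0, 0, 0, 0, 0, 0, 0.004, 0])

```text
clock: 10.58
position: [0.4974, 0.116, 0.1884]
ee_rot: [0.299, 0.954, 0.0, 0.0]
ft_force: [-0.5, -0.2, 3.4]
grip_width: 0.263
grasp_force: 44.8
```

>>> play_rows(plan=[0, 0, 0, 0, 0, 0.001, 0, 0, 0, 0, 0, 0, 0, 0.42, 0, 0, 0, 0, 0, 0, 0.42, 0, 0, 0, 0, 0, 0, 0.42, 0, 0, 0, 0, 0, -0.01, 0.42, 0, 0, 0, 0, 0, -0.03, 0.42, 0, 0, 0, 0, 0, -0.07, 0.42, 0, 0, 0, 0, 0, -0.11, 0.42, 0, 0, 0, 0, 0, -0.11, 0.42])

```text
clock: 11.7
position: [0.4985, 0.1162, 0.3014]
ee_rot: [0.3, 0.954, 0.002, 0.002]
ft_force: [0.3, -0.0, -0.3]
grip_width: 0.416
grasp_force: 0.0
```

```bash
python3 - <<'E'
from h import *
from workcell import viewer
m,im=snap("w6")
i=cv2.imread("pics/w6.png")
s=viewer.camera("side")[:,:,::-1];cv2.imwrite("pics/side6.png",s)
a=cv2.resize(i[60:360,160:440],(400,428),interpolation=cv2.INTER_CUBIC)
b=cv2.resize(s[110:230,220:332],(400,428),interpolation=cv2.INTER_CUBIC)
cv2.imwrite("pics/w6b.png",cv2.convertScaleAbs(np.hstack([a,b]),alpha=1.8))
E
```

```text
11.7 [0.4985 0.1162 0.3014] [0.2995 0.9541 0.0021 0.0019] [-0.9149  0.0357  0.6206  1.7082 -0.0223  1.3989  0.6715] [ 0.2504 -0.0025 -0.281 ] 0.41558395165315976 0.0
```

View pics/w6b.png

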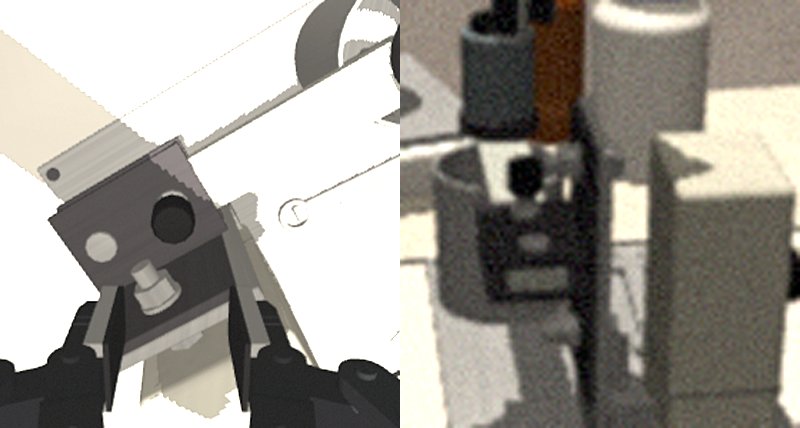

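The pin is seated with its collar on the ear: side crop (525,205), wrist crop knob at (173,220). I move above the gap next.

>>> play_rows(plan=[0, 0, -10, -0.025, 0.003, 0, 0.5, 0, 0, -20, -0.05, 0.007, 0, 0.5, 0, 0, -30, -0.068, 0.0098, 0, 0.5, 0, 0, -30.1, -0.068, 0.0098, 0.015, 0.5, 0, 0, -30.1, -0.068, 0.0098, 0.03, 0.5, 0, 0, -30.1, -0.068, 0.0098, 0.03, 0.5, 0, 0, -30.1, -0.068, 0.0098, 0.03, 0.5])

```text
clock: 12.68
position: [0.5582, 0.0856, 0.2681]
ee_rot: [0.042, 0.999, 0.0, -0.0]
ft_force: [-0.4, 0.1, 0.2]
grip_width: 0.498
grasp_force: 0.0
```

```bash
python3 - <<'E'
from h import *
from scipy.spatial.transform import Rotation as Ro
m,im=snap("w7")
from workcell import status
o=status.get_obs();R=Ro.from_quat(o['ee_rot']).as_matrix();p=np.array(o['position']);print(R)
print("to bolt", R.T@(np.array([.560,.0853,.206])-p))
# profile across plate top edge at y near the stand centre
K=np.array([[m['fx'],0,m['cx']],[0,m['fy'],m['cy']],[0,0,1]])
g=cv2.cvtColor(im,cv2.COLOR_RGB2GRAY)
for yl in(-.015,.0,.015):
    L=[]
    for xs in np.arange(-.014,.0081,.001):
        c,s=np.cos(-.083),np.sin(-.083);X=np.array([.5411+c*xs-s*yl,.0869+s*xs+c*yl,.23])
        u=cv2.projectPoints(X[None],cv2.Rodrigues(np.array(m['R']))[0],np.array(m['t']),K,np.array(m['D']))[0].ravel()
        L.append(int(g[int(round(u[1])),int(round(u[0]))]))
    print(yl,u,L)
E
```

```text
12.675 [0.5582 0.0856 0.2681] [ 0.0416  0.9991  0.0002 -0.    ] [-0.7913  0.2067  0.6504  1.6286 -0.1282  1.3493  1.3646] [-0.3664  0.0993  0.1573] 0.4975525609029825 0.0
[[-0.9965  0.0831  0.0005]
 [ 0.0831  0.9965  0.0006]
 [-0.0005  0.0006 -1.    ]]
to bolt [-0.0015 -0.0001  0.0624]
-0.015 [255.1162 240.8579] [36, 48, 50, 48, 48, 47, 71, 103, 109, 109, 106, 104, 103, 99, 75, 76, 75, 75, 76, 75, 75, 75, 75]
0.0 [282.5355 240.841 ] [37, 50, 49, 48, 47, 45, 74, 101, 104, 104, 104, 103, 101, 97, 97, 96, 95, 95, 95, 95, 95, 88, 74]
0.015 [309.958  240.8257] [37, 48, 50, 50, 50, 46, 84, 105, 106, 105, 104, 104, 102, 96, 73, 75, 75, 76, 76, 76, 76, 78, 78]
```

>>> play_rows(plan=[0, 0, 0, -0.002, 0, 0.01, 0.5, 0, 0, 0, -0.002, 0, 0.022, 0.5, 0, 0, 0, -0.002, 0, 0.034, 0.5, 0, 0, 0, -0.002, 0, 0.046, 0.5, 0, 0, 0, -0.002, 0, 0.056, 0.5, 0, 0, 0, -0.002, 0, 0.062, 0.5, 0, 0, 0, -0.002, 0, 0.062, 0.5, 0, 0, 0, -0.002, 0, 0.062, 0.5])

```text
clock: 13.72
position: [0.5607, 0.085, 0.2064]
ee_rot: [0.041, 0.999, 0.0, 0.0]
ft_force: [0.1, 0.0, -0.1]
grip_width: 0.499
grasp_force: 0.0
```

```bash
python3 - <<'E'
from h import *
m,im=snap("w8")
K=np.array([[m['fx'],0,m['cx']],[0,m['fy'],m['cy']],[0,0,1]])
g=cv2.cvtColor(im,cv2.COLOR_RGB2GRAY)
# profile across the bolt head top (z .2105), just behind plate, x=11 mm
for xs,z in((.009,.2105),(.012,.2105),(.003,.215)):
    L=[]
    for yl in np.arange(-.016,.0161,.001):
        c,s=np.cos(-.083),np.sin(-.083);X=np.array([.5413+c*xs-s*yl,.0869+s*xs+c*yl,z])
        u=cv2.projectPoints(X[None],cv2.Rodrigues(np.array(m['R']))[0],np.array(m['t']),K,np.array(m['D']))[0].ravel()
        L.append(int(g[int(round(u[1])),int(round(u[0]))]))
    print(xs,L)
E
```

```text
13.725 [0.5607 0.085  0.2064] [0.0414 0.9991 0.0001 0.0003] [-0.7741  0.2595  0.6408  1.7079 -0.1638  1.2276  1.3939] [ 0.064   0.0326 -0.1465] 0.4993320997261873 0.0
0.009 [116, 116, 114, 115, 116, 117, 117, 116, 117, 118, 117, 115, 116, 116, 117, 116, 116, 116, 116, 117, 115, 113, 113, 114, 114, 114, 114, 116, 120, 120, 120, 119, 119]
0.012 [86, 86, 86, 87, 87, 87, 86, 105, 110, 113, 113, 108, 108, 106, 106, 108, 110, 109, 107, 107, 107, 109, 109, 113, 112, 110, 91, 88, 89, 89, 88, 88, 88]
0.003 [119, 118, 117, 116, 117, 116, 116, 117, 118, 118, 118, 119, 119, 117, 115, 117, 118, 118, 117, 117, 117, 118, 117, 115, 114, 115, 116, 115, 114, 116, 121, 121, 120]
```

>>> play_rows(plan=[0, 0, 0, 0, 0, 0, 0.3, 0, 0, 0, 0, 0, 0, 0.25, 0, 0, 0, 0, 0, 0, 0, 0, 0, 0, 0, 0, 0, 0, 0, 0, 0, 0, 0, 0, 0, 0, 0, 0, 0, 0, 0, 0, 0, 0, 0, 0, 0, 0], squeeze=35)

```text
invalid input
```

```bash
python3 - <<'E'
from h import *
snap("w9")
E
```

```text
13.775 [0.5607 0.085  0.2064] [0.0414 0.9991 0.0002 0.0003] [-0.7741  0.2594  0.6409  1.7079 -0.1639  1.2276  1.394 ] [ 0.9797 -0.515  -0.2936] 0.49901061400653285 0.0
```

Miscounted the numbers; resending.

>>> play_rows(plan=[0, 0, 0, 0, 0, 0, 0.3, 0, 0, 0, 0, 0, 0, 0.25, 0, 0, 0, 0, 0, 0, 0, 0, 0, 0, 0, 0, 0, 0, 0, 0, 0, 0, 0, 0, 0, 0, 0, 0, 0, 0, 0, 0, 0, 0, 0, 0, 0, 0, 0], squeeze=35)

```text
clock: 14.7
position: [0.5606, 0.0853, 0.2062]
ee_rot: [0.041, 0.999, 0.0, 0.0]
ft_force: [-0.0, 3.4, 4.0]
grip_width: 0.204
grasp_force: 34.2
```

```bash
python3 - <<'E'
from h import *
m,im=snap("w10")
K=np.array([[m['fx'],0,m['cx']],[0,m['fy'],m['cy']],[0,0,1]])
g=cv2.cvtColor(im,cv2.COLOR_RGB2GRAY)
L=[]
for yl in np.arange(-.016,.0161,.001):
    c,s=np.cos(-.083),np.sin(-.083);xs=.012;X=np.array([.5413+c*xs-s*yl,.0869+s*xs+c*yl,.2105])
    u=cv2.projectPoints(X[None],cv2.Rodrigues(np.array(m['R']))[0],np.array(m['t']),K,np.array(m['D']))[0].ravel()
    L.append(int(g[int(round(u[1])),int(round(u[0]))]))
print(L)
E
```

```text
14.7 [0.5606 0.0853 0.2062] [0.0413 0.9991 0.0003 0.0001] [-0.7742  0.2596  0.6406  1.7082 -0.1642  1.2275  1.394 ] [-0.0484  3.3506  3.9842] 0.20408464073582694 34.170336155220866
[42, 78, 75, 76, 76, 77, 21, 20, 114, 113, 113, 108, 109, 107, 106, 108, 109, 110, 108, 105, 108, 109, 110, 112, 114, 73, 24, 34, 76, 76, 76, 76, 73]
```

```bash
python3 -c "
from workcell import manip
print(manip.hand_in())"
```

```text
the job is handed in; nothing more can be done
None
```

I seated the lock pin and released it, gripped the upper bolt head across its side flats at about 34 N with the opening matching the 19 mm head, and handed the job in at 14.7 s; no verdict was returned.

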